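Make up two specimen kits on the lab bench

TASK

Make up two kits from the stock on the bench: in the round steel dish the wide specimen jar and one dropper bottle, in the oblong tray the small specimen jar, the slide box and the other dropper bottle. Set each thing down on the floor of its tray rather than dropping it, jars and bottles standing upright and the slide box lying flat on its underside. Leave the tube rack, the timer and the glove box where they are.

Things in the scene. Friction and masses are not known exactly. Their poses are not given: they have to be found in the camera images.
- wide_jar: the larger of the two specimen jars, clear with a white ribbed screw lid, standing upright; lid 60 mm diameter from 44 to 64 mm height (the top), body under it 56 mm diameter; 90 g. Origin: centre of the underside, z up; round
- small_jar: the smaller specimen jar, same make; lid 42 mm diameter from 32 to 48 mm height (the top), body under it 38 mm diameter; 50 g. Origin: centre of the underside, z up; round
- dropper_1: white dropper bottle with a black conical nozzle, standing upright; 28 mm diameter straight body up to 50 mm, nozzle (18 mm wide at its foot, tapering) up to 74 mm; 50 g. The other dropper bottle is identical and either may go to either kit. Origin: centre of the underside, z up; round, so yaw means nothing
- dropper_2: white dropper bottle with a black conical nozzle, standing upright; 28 mm diameter straight body up to 50 mm, nozzle (18 mm wide at its foot, tapering) up to 74 mm; 50 g. The other dropper bottle is identical and either may go to either kit. Origin: centre of the underside, z up; round, so yaw means nothing
- slide_box: grey plastic box of microscope slides with a paper label on top, lying flat; 80 mm long (its x), 30 mm wide (its y), 36 mm high; 80 g. Origin: centre of the underside, z up
- round_dish: empty round steel dish, fixed to the bench; 190 mm outer diameter, upright wall 4 mm thick and 20 mm high, flat floor 182 mm across, 4 mm above the bench. Origin: centre of its underside at bench height, z up
- oblong_tray: empty oblong white plastic tray, fixed to the bench; 230 mm long (its x), 130 mm wide (its y), walls 4 mm thick and 18 mm high, flat undivided floor 222 x 122 mm, 4 mm above the bench. Origin: centre of its underside at bench height, z up
- tube_rack: bystander: grey rack of capped tubes, 70 mm (x) by 170 mm (y), 86 mm high, loose, stands beyond the stock. Origin: centre of the underside
- timer: bystander: flat white bench timer, 65 mm (x) by 75 mm (y), 18 mm high (buttons to 20 mm), loose, lies beyond the stock. Origin: centre of the underside
- glove_box: bystander: cardboard glove box, 230 mm (x) by 120 mm (y), 70 mm high (glove stub to about 90 mm), loose, stands at the right edge of the work. Origin: centre of the underside
There are look-alikes about, which are no part of the job. Leave any brown look-alike of the small_jar alone.

How it is judged:
At the end, for the whole second after the job is handed in: Wide jar and a dropper bottle in the dish (within 85 mm of its centre); small jar, slide box, other dropper bottle in the tray (within 108 mm along, 58 mm across of its centre); undersides under 12 mm above the bench, within 0.12 rad of upright, at rest (0.02 m/s, 0.2 rad/s) (z of wide_jar in the frame of round_dish below 0.012 m and angle between each of wide_jar, small_jar, slide_box's own z axis and vertical below 0.12 rad and linear speed of each of wide_jar, small_jar, slide_box below 0.02 m/s and angular speed of each of wide_jar, small_jar, slide_box below 0.2 rad/s and horizontal distance between wide_jar and round_dish below 0.085 m and z of each of small_jar, slide_box in the frame of oblong_tray below 0.012 m and x of small_jar in the frame of oblong_tray between -0.108 and 0.108 m and y of small_jar in the frame of oblong_tray between -0.058 and 0.058 m and x of slide_box in the frame of oblong_tray between -0.108 and 0.108 m and y of slide_box in the frame of oblong_tray between -0.058 and 0.058 m and ((z of dropper_1 in the frame of round_dish below 0.012 m and angle between each of dropper_1, dropper_2's own z axis and vertical below 0.12 rad and linear speed of each of dropper_1, dropper_2 below 0.02 m/s and angular speed of each of dropper_1, dropper_2 below 0.2 rad/s and horizontal distance between dropper_1 and round_dish below 0.085 m and z of dropper_2 in the frame of oblong_tray below 0.012 m and x of dropper_2 in the frame of oblong_tray between -0.108 and 0.108 m and y of dropper_2 in the frame of oblong_tray between -0.058 and 0.058 m) or (z of dropper_2 in the frame of round_dish below 0.012 m and angle between each of dropper_2, dropper_1's own z axis and vertical below 0.12 rad and linear speed of each of dropper_2, dropper_1 below 0.02 m/s and angular speed of each of dropper_2, dropper_1 below 0.2 rad/s and horizontal distance between dropper_2 and round_dish below 0.085 m and z of dropper_1 in the frame of oblong_tray below 0.012 m and x of dropper_1 in the frame of oblong_tray between -0.108 and 0.108 m and y of dropper_1 in the frame of oblong_tray between -0.058 and 0.058 m))); the robot touches nothing.
It fails at once if a thing of the kits dropped: falling free with its underside more than 30 mm above the bench ((contact force between wide_jar and anything else below 0.005 N and height (world z) of wide_jar above 0.03 m) or (contact force between small_jar and anything else below 0.005 N and height (world z) of small_jar above 0.03 m) or (contact force between dropper_1 and anything else below 0.005 N and height (world z) of dropper_1 above 0.03 m) or (contact force between dropper_2 and anything else below 0.005 N and height (world z) of dropper_2 above 0.03 m) or (contact force between slide_box and anything else below 0.005 N and height (world z) of slide_box above 0.03 m)).
It fails at once if the tube rack, timer or glove box pushed more than 25 mm or tipped by more than 0.25 rad (distance of any of tube_rack, timer, glove_box from where it was at the start of the episode above 0.025 m or angle between any of tube_rack, timer, glove_box's own z axis and vertical above 0.25 rad).
It also fails if it takes over 112 s, if anything falls off the work surface, if the arm or the gripper's body presses on something with over 40 N, if the wrist force passes 120 N, or if a joint passes its speed limit or range.

ROBOT

A 6-joint arm with a two-finger parallel gripper is mounted at the origin on the work surface. World frame = base frame: x ahead of the robot, y to its left, z up, the work surface at z = 0. Lengths are in m, angles in rad, forces in N, time in s.
With the tool pointing down it reaches from about 0.35 to 0.775 m from the base axis. Payload 5.5 kg.
Tool frame: the origin (TCP) lies between the finger pads; the fingertips stand 11 mm ahead of it and the grasp point (between the pads) lies 8 mm behind it (tips_ahead is the distance from the TCP to the fingertips, in m); z points along the fingers, y is the line along which they close (so a half turn about z gives the same grasp; the last joint's range is limited). The gripper opens to 85 mm and grips with 20 to 120 N. Pads are 22 mm wide; open, the fingers measure 114 mm over their backs; the gripper's body (76 mm by 85 mm) begins 54 mm behind the grasp point. The pads swing forward as they close: fully open they stand 13 mm farther back than shut.
Start: joints at [1.018, 0.313, 0.046, 1.304, 0, 1.431], TCP at [0.231, 0.527, 0.208] pointing down, gripper open.
Joint ranges: [-2.76, 2.76], [-0.86, 1.69], [-1.03, 1.26], [-2.2, 2.34], [-1.47, 1.5], [-3.14, 3.14]. Speed limits (rad/s): [2.57, 2.57, 3.14, 3.14, 3.14, 3.14].

INTERFACE

Orientations are given as a unit quaternion [w, x, y, z].
In Python, from workcell import * gives the robot as it stands. The module is installed in compiled form; this text tells all that it offers.
- The arm moves only by the tool jog_arm, never from a script. Its argument "moves" is a list of rows, each an object with "fingers": the closure, from 0 (fully open) to 1 (shut); "slide": the shift along the tool's x, y, z in mm, a list of three; "angular": the turn, a rotation vector about the tool's x, y, z in degrees, a list of three. A call has 1 to 10 rows; each row is the pose to reach, as a shift and turn from the pose commanded when the call began, along the tool's axes at that moment; what a row does not reach only later rows make up. A row lasts 1/12 s, in which the tool goes at most 41.7 mm and 7.16 degrees, less where a joint would pass 70% of its speed; a pose out of reach is approached as far as the arm can. A call with a gripper value outside its range is refused whole. The fingers move at their own pace and stop on an object; "squeeze" is the grip in N (left out, the last holds). Time passes only in rows, so rows that repeat a pose let the fingers close. It gives the time, the measured TCP pose, the force, the opening and the grip force at its end, in the units of the state.
- get_state(): the state, without advancing time (a new reading comes with each control period).
- read_camera(name): name is "scene" or "side" or "wrist"; returns a dict with "color" (480x640x3 uint8, red, green, blue), "fovy" (degrees; the focal length in pixels is half the picture's height over the tangent of half this angle, whatever the lens; pixels are square), "cx", "cy" (the principal point, pixels), "world_from_camera" (4x4, takes a point from camera to world coordinates); the wrist camera has in their place "tool_from_camera" (4x4, takes a point from camera to tool coordinates, whose origin is the TCP and whose axes are the flange's). Camera axes: x right, y down, z forward; pixel columns grow to the right and rows downward; lengths in m; the calibration is good to about 2 mm. A picture is of the moment at which its call begins: read the wrist's pose just before it. There is no depth.
- hand_in(): hands the job in; it is judged then, once.
Trained networks look in a picture, given as the dict that the camera call returned (one of the last four; its "shot" number tells which), for a name from the list of things; names that differ only in an ending like _2 or _b are one class to them, and where a whole thing is asked for, a point or a joint stands for the part that bears it (a point fixed in the world has none). Each returns a list of dicts, best first, with "p" (0 to 1); they miss things now and then, are a little off and sometimes report something else, mostly with a low value. They report only what shows in the picture. A call takes as long as a camera call. They do not tell look-alikes from the thing itself.
- look_for(target, picture): "point" ([column, row] in pixels, amid what is visible of it).
- tip_of(target, picture): "point" ([column, row] in pixels: a listed point, or the origin of a listed thing).
The state is a dict: "clock": time; "joint_pos": joint angles; "qvel": joint speeds; "tau": joint torques, N m; "tcp_pos": TCP position; "orientation": TCP orientation; "wrist_force": force on the tool from outside, world axes, zero at the start; "ft_torque": the same for the moment, N m; "finger_gap": finger opening in m; "grip_force": force on a finger pad.
Only numpy, scipy, OpenCV 4.12 (cv2) and the standard library are available. Lean on these libraries where they do the work, as an engineer would, in place of code of your own. Each camera call takes 0.05 s, during which the arm holds its last target. There are 200 camera calls.

## Working session

There is one attempt and no reset: what is moved stays moved. The work goes in short steps, Python scripts to look and compute and a tool call to move; the robot and the scene stay as the last step left them, time stands still between calls to the robot, and variables do not carry over. Pictures are saved under pics/ and viewed, at most 14 in all, crops included, and the job is handed in when it is done.

Besides the shell and the picture viewer there is one more tool, called after "Request:" in YAML: its name, and indented under it one key for each argument. jog_arm: Moves the arm, as the interface text tells. Its arguments: {"type":"object","properties":{"moves":{"type":"array","items":{"type":"object","properties":{"fingers":{"type":"number"},"slide":{"type":"array","items":{"type":"number"}},"angular":{"type":"array","items":{"type":"number"}}}}},"squeeze":{"type":"number"}},"required":["moves"]}

```bash
mkdir -p pics; cat > h.py <<'E'
from workcell import *
import numpy as np, cv2
from scipy.spatial.transform import Rotation as R
def tool():
    s=get_state(); T=np.eye(4); q=s["orientation"]
    T[:3,:3]=R.from_quat([q[1],q[2],q[3],q[0]]).as_matrix(); T[:3,3]=s["tcp_pos"]; return T
def shoot(name):
    T=tool(); p=read_camera(name)
    p["W"]=np.array(p["world_from_camera"]) if "world_from_camera" in p else T@np.array(p["tool_from_camera"])
    p["f"]=240/np.tan(np.radians(p["fovy"])/2); return p
def ray(p,uv,z):
    d=p["W"][:3,:3]@np.array([(uv[0]-p["cx"])/p["f"],(uv[1]-p["cy"])/p["f"],1]); o=p["W"][:3,3]
    return (o+d*(z-o[2])/d[2])
def proj(p,X):
    c=np.linalg.inv(p["W"])@np.append(X,1); return c[:2]/c[2]*p["f"]+[p["cx"],p["cy"]]
def save(p,n): cv2.imwrite("pics/"+n,cv2.cvtColor(p["color"],cv2.COLOR_RGB2BGR))
E
python3 - <<'E'
from h import *
np.set_printoptions(precision=3,suppress=True)
print(get_state())
for c in ["scene","side"]:
    p=shoot(c); save(p,c+"0.png"); print(c,p["W"][:3,3],p["fovy"])
    for t in ["wide_jar","small_jar","dropper_1","slide_box","round_dish","oblong_tray","tube_rack","timer","glove_box"]:
        z=0
        print(t,[(np.round(d["point"]),round(d["p"],2),ray(p,d["point"],z)[:2]) for d in tip_of(t,p)[:4]])
E
```

```text
{'clock': 0.0, 'joint_pos': array([ 1.018,  0.314,  0.045,  1.304, -0.   ,  1.431]), 'qvel': array([ 0.002,  0.001,  0.001,  0.001, -0.001,  0.   ]), 'tau': array([ -0.   , -48.062,  29.853,   0.019,  -0.   ,  -0.   ]), 'tcp_pos': array([0.23 , 0.526, 0.208]), 'orientation': array([-0.   ,  0.205,  0.979, -0.001]), 'wrist_force': array([ 0.15 ,  0.913, -0.084]), 'ft_torque': array([-0.021, -0.051, -0.017]), 'grip_force': 0.0, 'finger_gap': 0.08532088533546295}
scene [ 1.288 -0.163  0.515] 57.284397670143896
wide_jar [(array([420., 286.]), 0.67, array([0.657, 0.076]))]
small_jar [(array([311., 249.]), 0.95, array([ 0.518, -0.119])), (array([301., 211.]), 0.83, array([ 0.351, -0.132])), (array([328., 228.]), 0.59, array([ 0.437, -0.076])), (array([370., 259.]), 0.57, array([ 0.563, -0.001]))]
dropper_1 [(array([344., 289.]), 0.62, array([ 0.657, -0.067])), (array([395., 222.]), 0.55, array([0.421, 0.083]))]
slide_box [(array([370., 258.]), 0.91, array([ 0.561, -0.001]))]
round_dish [(array([458., 336.]), 0.4, array([0.789, 0.103]))]
oblong_tray [(array([227., 242.]), 0.55, array([ 0.47
[... 497 characters left out ...]
 299.]), 0.6, array([ 0.364, -0.131])), (array([445., 382.]), 0.47, array([ 0.58 , -0.519]))]
dropper_1 [(array([225., 238.]), 0.86, array([0.426, 0.09 ])), (array([342., 244.]), 0.66, array([ 0.653, -0.073]))]
slide_box [(array([294., 237.]), 0.61, array([0.568, 0.008])), (array([397., 232.]), 0.43, array([ 0.793, -0.104]))]
round_dish [(array([213., 190.]), 0.68, array([0.489, 0.31 ]))]
oblong_tray [(array([328., 329.]), 0.8, array([ 0.472, -0.299]))]
tube_rack [(array([348., 194.]), 0.78, array([0.79 , 0.107]))]
timer [(array([397., 233.]), 0.92, array([ 0.792, -0.107])), (array([258., 275.]), 0.45, array([ 0.43 , -0.077]))]
glove_box [(array([448., 385.]), 0.78, array([ 0.58 , -0.526]))]
```

View pics/scene0.png

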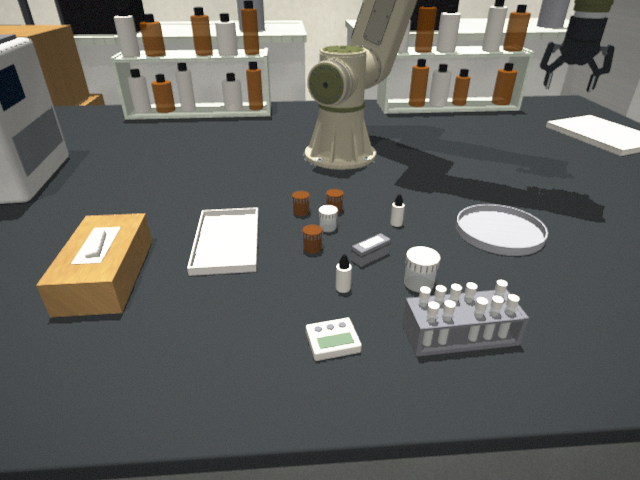

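View pics/side0.png

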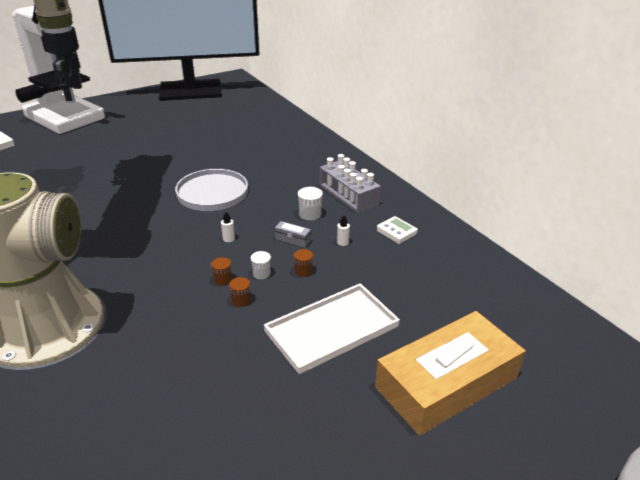

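Taken from the two views:

| Thing | Scene px | World x, y |
|---|---|---|
| Small jar candidates: white (the one wanted) | (328,219) | (0.437, -0.076) |
| Small jar candidates: brown look-alikes, leave alone | (301,204), (335,201), (313,239) | – |
| Droppers | (344,275), (397,213) | – |
| Wide jar | (421,270) | – |
| Slide box | (371,249) | – |

I'll move above the stock for one close look.

```bash
cat >> h.py <<'E'
def plan(*wps, start=None):
    """wps: (x,y,z[,ang of tool x deg]) TCP -> slide mm & angular deg in current tool axes; start=(x,y,z,ang) if not measured"""
    T=tool() 
    if start is not None:
        T=np.eye(4); T[:3,:3]=down(start[3]); T[:3,3]=start[:3]
    for w in wps:
        D=T[:3,:3].T@down(w[3])
        print(w,"slide",np.round(T[:3,:3].T@(np.array(w[:3])-T[:3,3])*1e3,0),"ang",np.round(np.degrees(R.from_matrix(D).as_rotvec()),1))
def down(a):
    a=np.radians(a); x=np.array([np.cos(a),np.sin(a),0]); z=np.array([0,0,-1.]); return np.column_stack([x,np.cross(z,x),z])
E
python3 -c "
from h import *
plan((.45,0,.35,180)); p=shoot('wrist'); print(p['tool_from_camera'],p['fovy'])"
```

```text
(0.45, 0, 0.35, 180) slide [-412. -394. -142.] ang [  0.    0.  -23.7]
[[ 3.32227161e-04 -9.58674677e-01 -2.84504401e-01  7.36934260e-02]
 [ 9.99999690e-01  5.21652424e-04 -5.90036253e-04 -1.62492527e-04]
 [ 7.14065225e-04 -2.84504117e-01  9.58674552e-01 -1.64575100e-01]
 [ 0.00000000e+00  0.00000000e+00  0.00000000e+00  1.00000000e+00]] 66.89173799456648
```

Request:
jog_arm:
  moves:
    - {"slide": [-412,-394,-142],"angular": [0,0,-23.7],"fingers": 0}
    - {"slide": [-412,-394,-142],"angular": [0,0,-23.7],"fingers": 0}
    - {"slide": [-412,-394,-142],"angular": [0,0,-23.7],"fingers": 0}
    - {"slide": [-412,-394,-142],"angular": [0,0,-23.7],"fingers": 0}
    - {"slide": [-412,-394,-142],"angular": [0,0,-23.7],"fingers": 0}
    - {"slide": [-412,-394,-142],"angular": [0,0,-23.7],"fingers": 0}
    - {"slide": [-412,-394,-142],"angular": [0,0,-23.7],"fingers": 0}
    - {"slide": [-412,-394,-142],"angular": [0,0,-23.7],"fingers": 0}
    - {"slide": [-412,-394,-142],"angular": [0,0,-23.7],"fingers": 0}
    - {"slide": [-412,-394,-142],"angular": [0,0,-23.7],"fingers": 0}

```text
clock: 1.88
tcp_pos: [0.3847, 0.1561, 0.3088]
orientation: [0.001, -0.001, 1.0, 0.0]
wrist_force: [1.1, 0.3, -0.3]
finger_gap: 0.0853
grip_force: 0.0
```

```bash
python3 -c "
from h import *
plan((.5,0,.35,180),(.45,0,.35,180)); print(get_state()['clock'])"
```

```text
(0.5, 0, 0.35, 180) slide [-115. -156.  -41.] ang [0.  0.1 0.1]
(0.45, 0, 0.35, 180) slide [ -65. -156.  -41.] ang [0.  0.1 0.1]
1.8833
```

Request:
jog_arm:
  moves:
    - {"slide": [-75,-156,-60]}
    - {"slide": [-75,-156,-60]}
    - {"slide": [-75,-156,-60]}
    - {"slide": [-75,-156,-60]}
    - {"slide": [-75,-156,-60]}
    - {"slide": [-75,-156,-60]}
    - {"slide": [-75,-156,-60]}

```text
schema error: expected keys fingers, slide, angular
```

```bash
python3 - <<'E'
from h import *
np.set_printoptions(precision=3,suppress=True)
print(tool()[:3,3])
p=shoot('wrist'); save(p,'w1.png')
for t,z in [("wide_jar",0),("small_jar",0),("dropper_1",0),("slide_box",0)]:
    print(t,[(np.round(d["point"]),round(d["p"],2),ray(p,d["point"],z)[:2]) for d in tip_of(t,p)[:5]])
E
```

```text
[0.385 0.156 0.309]
wide_jar [(array([266., 369.]), 0.97, array([0.651, 0.073]))]
small_jar [(array([157., 170.]), 0.84, array([ 0.354, -0.054])), (array([ 91., 174.]), 0.8, array([ 0.359, -0.138])), (array([128., 287.]), 0.74, array([ 0.517, -0.114])), (array([144., 233.]), 0.57, array([ 0.438, -0.082]))]
dropper_1 [(array([265., 225.]), 0.61, array([0.426, 0.083]))]
slide_box [(array([208., 314.]), 0.94, array([ 0.559, -0.006])), (array([148., 235.]), 0.5, array([ 0.44 , -0.077]))]
```

View pics/w1.png

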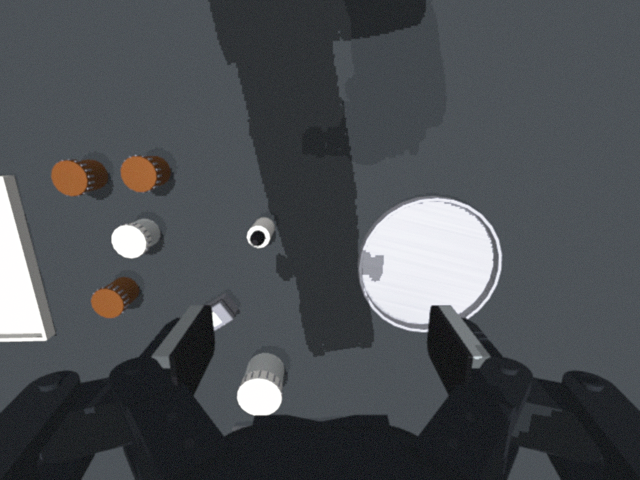

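The view shows the white small jar at px (135,240), with three brown ones around it at (70,178), (140,173) and (108,302). It also shows a dropper at (258,237), the wide jar at (262,390), the dish at (430,263), and the slide box half hidden at (222,312). All camera estimates agree to about 5 mm, so I'll pick the near dropper first.

Request:
jog_arm:
  moves:
    - {"slide": [-39,-71,179],"angular": [0,0,0],"fingers": 0.3}
    - {"slide": [-39,-71,179],"angular": [0,0,0],"fingers": 0.3}
    - {"slide": [-39,-71,179],"angular": [0,0,0],"fingers": 0.3}
    - {"slide": [-39,-71,179],"angular": [0,0,0],"fingers": 0.3}
    - {"slide": [-39,-71,179],"angular": [0,0,0],"fingers": 0.3}
    - {"slide": [-39,-71,179],"angular": [0,0,0],"fingers": 0.3}
    - {"slide": [-39,-71,179],"angular": [0,0,0],"fingers": 0.3}

```text
clock: 2.72
tcp_pos: [0.4215, 0.0883, 0.1276]
orientation: [-0.002, -0.001, 1.0, 0.0]
wrist_force: [-0.0, -0.5, 0.7]
finger_gap: 0.0598
grip_force: 0.0
```

```bash
python3 - <<'E'
from h import *
np.set_printoptions(precision=3,suppress=True)
print(tool()[:3,3],get_state()["finger_gap"])
p=shoot('wrist'); save(p,'w2.png')
for t,z in [("dropper_1",0),("small_jar",0)]:
    print(t,[(np.round(d["point"]),round(d["p"],2),ray(p,d["point"],z)[:2]) for d in tip_of(t,p)[:5]])
E
```

```text
[0.421 0.088 0.128] 0.05978451134809998
dropper_1 [(array([166., 451.]), 0.9, array([ 0.652, -0.066])), (array([311., 236.]), 0.58, array([0.428, 0.08 ]))]
small_jar [(array([124., 244.]), 0.95, array([ 0.435, -0.076])), (array([ 94., 332.]), 0.81, array([ 0.518, -0.116])), (array([138., 147.]), 0.78, array([ 0.356, -0.054])), (array([ 31., 149.]), 0.78, array([ 0.358, -0.137]))]
```

View pics/w2.png

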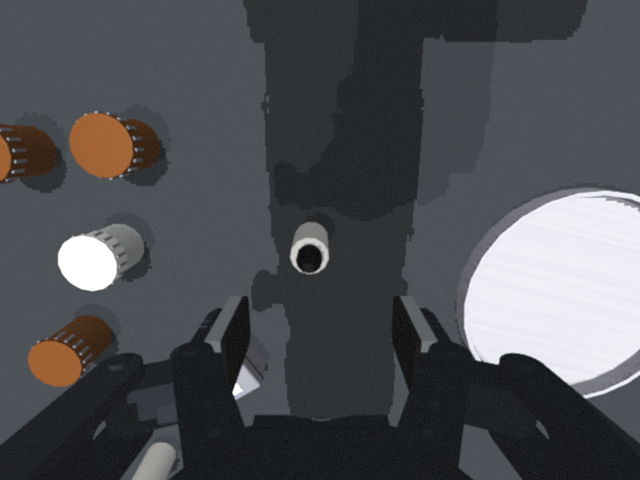

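The dropper sits at px (310,258), a few mm left of centre. I'll correct for that, go down, close and lift.

Request:
jog_arm:
  moves:
    - {"slide": [-3,-6,40],"angular": [0,0,0],"fingers": 0.3}
    - {"slide": [-3,-6,75],"angular": [0,0,0],"fingers": 0.3}
    - {"slide": [-3,-6,98],"angular": [0,0,0],"fingers": 0.3}
    - {"slide": [-3,-6,98],"angular": [0,0,0],"fingers": 0.3}
    - {"slide": [-3,-6,98],"angular": [0,0,0],"fingers": 0.8}
    - {"slide": [-3,-6,98],"angular": [0,0,0],"fingers": 0.8}
    - {"slide": [-3,-6,98],"angular": [0,0,0],"fingers": 0.8}
    - {"slide": [-3,-6,98],"angular": [0,0,0],"fingers": 0.8}
    - {"slide": [-3,-6,98],"angular": [0,0,0],"fingers": 0.8}
    - {"slide": [-3,-6,98],"angular": [0,0,0],"fingers": 0.8}
  squeeze: 30

```text
clock: 3.7
tcp_pos: [0.4287, 0.0808, 0.0328]
orientation: [0.002, -0.0, 1.0, -0.0]
wrist_force: [0.0, -1.8, 7.7]
finger_gap: 0.0172
grip_force: 6.2
```

```bash
python3 - <<'E'
from h import *
print(get_state())
p=shoot('wrist'); a=p["color"]; q=shoot('side'); b=q["color"]
o=np.hstack([a[150:450,170:470],cv2.resize(b[170:270,170:270],(300,300),interpolation=cv2.INTER_CUBIC)]); cv2.imwrite('pics/c3.png',o[:,:,::-1])
E
```

```text
{'clock': 3.7, 'joint_pos': array([ 2.13764895e-03,  1.84543177e-01, -5.89434667e-01,  7.92396462e-01,
       -3.61709524e-04,  1.32789249e-03]), 'qvel': array([-0.00189506, -0.00105685, -0.00012594,  0.00132854, -0.00142737,
       -0.00034072]), 'tau': array([ 4.76820208e-01, -3.20916688e+01,  2.18901479e+01,  1.16555436e-02,
        2.81140404e-01,  2.04621683e-03]), 'tcp_pos': array([0.42873304, 0.0807998 , 0.03282752]), 'orientation': array([ 2.21131892e-03, -4.04477349e-04,  9.99997458e-01, -1.77022878e-04]), 'wrist_force': array([ 0.01287746, -1.79112085,  7.6969026 ]), 'ft_torque': array([-0.18821295, -0.07215957,  0.04627885]), 'grip_force': 6.173824867000803, 'finger_gap': 0.017213115599733434}
```

View pics/c3.png

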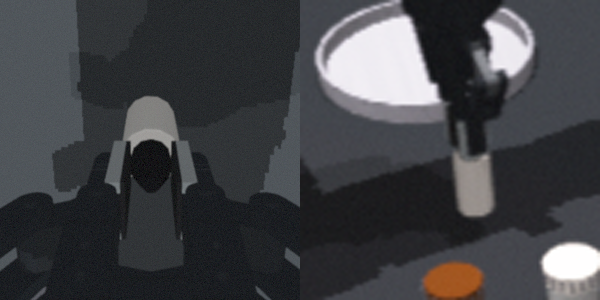

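The crops show the pads closed on the nozzle, above the 50 mm shoulder, so the tips stand higher than I assumed. The bottle is still upright. I'll open up and check the fingertip geometry.

Request:
jog_arm:
  moves:
    - {"slide": [0,0,0],"angular": [0,0,0],"fingers": 0.3}
    - {"slide": [0,0,0],"angular": [0,0,0],"fingers": 0.3}
    - {"slide": [0,0,0],"angular": [0,0,0],"fingers": 0.3}
    - {"slide": [0,0,0],"angular": [0,0,0],"fingers": 0.3}
    - {"slide": [0,0,0],"angular": [0,0,0],"fingers": 0.3}

```text
clock: 4.22
tcp_pos: [0.4264, 0.081, 0.0308]
orientation: [-0.0, -0.0, 1.0, 0.0]
wrist_force: [-0.4, -0.9, -0.1]
finger_gap: 0.0601
grip_force: 0.0
```

```bash
python3 - <<'E'
from h import *
s=get_state(); print(s["tcp_pos"],s["finger_gap"],s["wrist_force"])
p=shoot('wrist'); q=shoot('side')
a=p["color"].copy(); b=q["color"].copy(); T=tool()
for s_ in (-1,1):
  for zz,c in ((.011,(255,0,0)),(-.008,(0,255,0)),(-.028,(255,255,0))):
    X=(T@[0,s_*.03,zz,1])[:3]
    for im,cam in((a,p),(b,q)): cv2.circle(im,tuple(int(v) for v in proj(cam,X)),1 if im is b else 3,c,-1)
o=np.hstack([cv2.resize(a[180:400,170:470],(409,300)),cv2.resize(b[170:270,180:280],(300,300),interpolation=cv2.INTER_NEAREST)]); cv2.imwrite('pics/c4.png',o[:,:,::-1])
E
```

```text
[0.42636171 0.08097395 0.0308246 ] 0.06014067661876631 [-0.37109181 -0.87317506 -0.12886959]
```

View pics/c4.png

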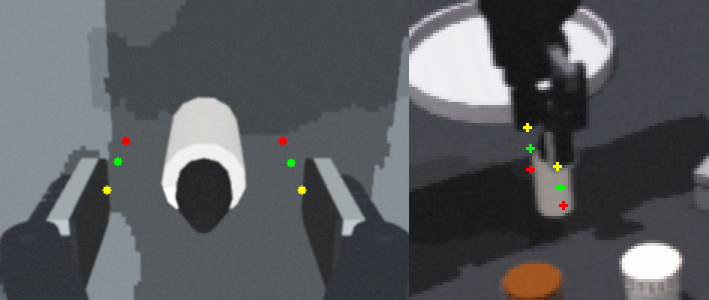

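The tips really do stand about 28 mm behind the reported TCP at this opening, near the yellow marks. So I'll go roughly 28 mm lower than the description implies.

Request:
jog_arm:
  moves:
    - {"slide": [1,0,14],"angular": [0,0,0],"fingers": 0.3}
    - {"slide": [1,0,28],"angular": [0,0,0],"fingers": 0.3}
    - {"slide": [1,0,28],"angular": [0,0,0],"fingers": 0.3}
    - {"slide": [1,0,28],"angular": [0,0,0],"fingers": 0.8}
    - {"slide": [1,0,28],"angular": [0,0,0],"fingers": 0.8}
    - {"slide": [1,0,28],"angular": [0,0,0],"fingers": 0.8}
    - {"slide": [1,0,28],"angular": [0,0,0],"fingers": 0.8}
    - {"slide": [1,0,28],"angular": [0,0,0],"fingers": 0.8}
  squeeze: 30

```text
clock: 4.98
tcp_pos: [0.4262, 0.081, 0.0036]
orientation: [0.001, -0.0, 1.0, 0.0]
wrist_force: [-0.5, 0.5, 3.7]
finger_gap: 0.0271
grip_force: 29.7
```

Request:
jog_arm:
  moves:
    - {"slide": [0,0,-30],"angular": [0,0,0],"fingers": 0.8}
    - {"slide": [0,0,-60],"angular": [0,0,0],"fingers": 0.8}
    - {"slide": [-29,229,-60],"angular": [0,0,0],"fingers": 0.8}
    - {"slide": [-29,229,-60],"angular": [0,0,0],"fingers": 0.8}
    - {"slide": [-29,229,-60],"angular": [0,0,0],"fingers": 0.8}
    - {"slide": [-29,229,-60],"angular": [0,0,0],"fingers": 0.8}
    - {"slide": [-29,229,-60],"angular": [0,0,0],"fingers": 0.8}
    - {"slide": [-29,229,-60],"angular": [0,0,0],"fingers": 0.8}
    - {"slide": [-29,229,-60],"angular": [0,0,0],"fingers": 0.8}
    - {"slide": [-29,229,-60],"angular": [0,0,0],"fingers": 0.8}

```text
clock: 5.82
tcp_pos: [0.4541, 0.3111, 0.0628]
orientation: [-0.0, -0.002, 1.0, -0.0]
wrist_force: [0.0, -0.6, 0.1]
finger_gap: 0.0269
grip_force: 29.9
```

```bash
python3 - <<'E'
from h import *
np.set_printoptions(precision=3,suppress=True)
s=get_state(); print(s["tcp_pos"],s["finger_gap"],s["grip_force"],s["wrist_force"])
p=shoot('wrist'); q=shoot('side'); 
for im,n in((p,"w"),(q,"s")):
  for t in("dropper_1","round_dish"): print(n,t,[(np.round(d["point"]),round(d["p"],2),ray(im,d["point"],0)[:2]) for d in tip_of(t,im)[:3]])
o=np.hstack([cv2.resize(p["color"],(400,300)),cv2.resize(q["color"][120:240,130:290],(400,300))]); cv2.imwrite('pics/c5.png',o[:,:,::-1])
E
```

```text
[0.454 0.311 0.063] 0.026898185744273054 29.928691685199738 [ 0.026 -0.561  0.09 ]
w dropper_1 [(array([320., 290.]), 0.6, array([0.481, 0.311])), (array([306., 291.]), 0.25, array([0.481, 0.302]))]
w round_dish [(array([304., 292.]), 0.82, array([0.482, 0.3  ]))]
s dropper_1 [(array([342., 242.]), 0.68, array([ 0.656, -0.07 ])), (array([200., 173.]), 0.6, array([0.494, 0.415]))]
s round_dish [(array([210., 189.]), 0.62, array([0.484, 0.319]))]
```

View pics/c5.png

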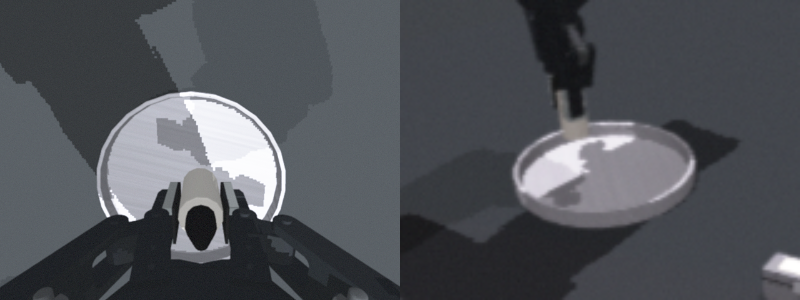

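The bottle hangs upright over the near half of the dish, whose centre comes out at about (0.484, 0.305). I'll lower it and release.

Request:
jog_arm:
  moves:
    - {"slide": [0,0,30],"angular": [0,0,0],"fingers": 0.8}
    - {"slide": [0,0,48],"angular": [0,0,0],"fingers": 0.8}
    - {"slide": [0,0,54],"angular": [0,0,0],"fingers": 0.8}
    - {"slide": [0,0,55],"angular": [0,0,0],"fingers": 0.8}
    - {"slide": [0,0,55],"angular": [0,0,0],"fingers": 0.8}
    - {"slide": [0,0,55],"angular": [0,0,0],"fingers": 0.35}
    - {"slide": [0,0,55],"angular": [0,0,0],"fingers": 0.35}
    - {"slide": [0,0,55],"angular": [0,0,0],"fingers": 0.35}
    - {"slide": [0,0,55],"angular": [0,0,0],"fingers": 0.35}

```text
clock: 6.87
tcp_pos: [0.4548, 0.3101, 0.0084]
orientation: [0.0, -0.0, 1.0, 0.0]
wrist_force: [-0.4, 0.1, 0.2]
finger_gap: 0.0553
grip_force: 0.0
```

Request:
jog_arm:
  moves:
    - {"slide": [0,0,-35],"angular": [0,0,0],"fingers": 0.3}
    - {"slide": [0,0,-75],"angular": [0,0,0],"fingers": 0}
    - {"slide": [0,0,-110],"angular": [0,0,0],"fingers": 0}
    - {"slide": [-120,-120,-130],"angular": [0,0,0],"fingers": 0}
    - {"slide": [-170,-232,-130],"angular": [0,0,0],"fingers": 0}
    - {"slide": [-170,-232,-130],"angular": [0,0,0],"fingers": 0}
    - {"slide": [-170,-232,-130],"angular": [0,0,0],"fingers": 0}
    - {"slide": [-170,-232,-130],"angular": [0,0,0],"fingers": 0}
    - {"slide": [-170,-232,-130],"angular": [0,0,0],"fingers": 0}
    - {"slide": [-170,-232,-130],"angular": [0,0,0],"fingers": 0}

```text
clock: 7.7
tcp_pos: [0.6258, 0.0761, 0.1384]
orientation: [0.0, -0.0, 1.0, 0.0]
wrist_force: [1.1, 1.0, -0.0]
finger_gap: 0.0853
grip_force: 0.0
```

```bash
python3 - <<'E'
from h import *
np.set_printoptions(precision=3,suppress=True)
s=get_state(); print(s["clock"],s["tcp_pos"],s["finger_gap"])
p=shoot('wrist'); q=shoot('scene'); 
for im,n in((p,"w"),(q,"s")):
  for t in("wide_jar","slide_box","dropper_1"): print(n,t,[(np.round(d["point"]),round(d["p"],2),ray(im,d["point"],0)[:2]) for d in tip_of(t,im)[:3]])
o=np.hstack([cv2.resize(p["color"],(480,360)),cv2.resize(q["color"][180:300,440:546],(318,360))]); cv2.imwrite('pics/c6.png',o[:,:,::-1])
E
```

```text
7.7 [0.626 0.076 0.138] 0.085259095500173
w wide_jar [(array([317., 252.]), 0.59, array([0.65 , 0.073]))]
w slide_box [(array([226., 143.]), 0.9, array([0.558, 0.   ]))]
w dropper_1 [(array([157., 257.]), 0.91, array([ 0.655, -0.068]))]
s wide_jar [(array([418., 286.]), 0.77, array([0.659, 0.073]))]
s slide_box [(array([370., 256.]), 0.57, array([ 0.555, -0.001]))]
s dropper_1 [(array([344., 284.]), 0.97, array([ 0.642, -0.065])), (array([500., 222.]), 0.8, array([0.438, 0.326]))]
```

View pics/c6.png

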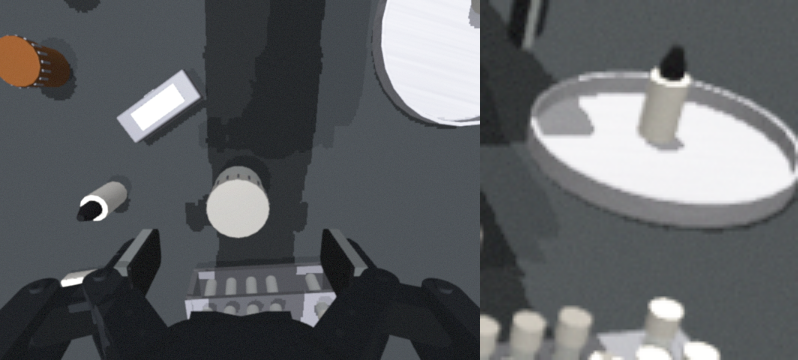

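The dropper stands in the dish. The wide jar's lid is at px (317,277), which gives (0.651, 0.074). I'll grip it by the lid.

Request:
jog_arm:
  moves:
    - {"slide": [-25,-2,40],"angular": [0,0,0],"fingers": 0}
    - {"slide": [-25,-2,80],"angular": [0,0,0],"fingers": 0}
    - {"slide": [-25,-2,115],"angular": [0,0,0],"fingers": 0}
    - {"slide": [-25,-2,128],"angular": [0,0,0],"fingers": 0}
    - {"slide": [-25,-2,128],"angular": [0,0,0],"fingers": 0}
    - {"slide": [-25,-2,128],"angular": [0,0,0],"fingers": 0.5}
    - {"slide": [-25,-2,128],"angular": [0,0,0],"fingers": 0.5}
    - {"slide": [-25,-2,128],"angular": [0,0,0],"fingers": 0.5}
    - {"slide": [-25,-2,128],"angular": [0,0,0],"fingers": 0.5}
    - {"slide": [-25,-2,128],"angular": [0,0,0],"fingers": 0.5}
  squeeze: 40

```text
clock: 8.93
tcp_pos: [0.6516, 0.0765, 0.0127]
orientation: [0.002, -0.001, 1.0, 0.0]
wrist_force: [-0.2, 0.4, 6.8]
finger_gap: 0.0589
grip_force: 43.7
```

```bash
python3 - <<'E'
from h import *
np.set_printoptions(precision=3,suppress=True)
s=get_state(); print(s["clock"],s["tcp_pos"],s["finger_gap"])
p=shoot('wrist'); q=shoot('side')
# box in the earlier view: corners in crop px -> full px, at tcp (.6258,.0761,.1384)
T=np.eye(4);T[:3,:3]=down(180);T[:3,3]=[.6258,.0761,.1384]
p0=dict(p);p0["W"]=T@np.array(p["tool_from_camera"])
c=np.array([ray(p0,np.array(u)*4/3,.036)[:2] for u in[(117,117),(185,70),(203,95),(137,141)]])
print(c,c.mean(0),np.degrees(np.arctan2(*(c[1]-c[0])[::-1])),np.degrees(np.arctan2(*(c[2]-c[3])[::-1])))
o=np.hstack([cv2.resize(p["color"],(400,300)),cv2.resize(q["color"][150:270,250:410],(400,300))]); cv2.imwrite('pics/c7.png',o[:,:,::-1])
E
```

```text
8.9333 [0.652 0.077 0.013] 0.058901815604029094
[[ 0.566 -0.041]
 [ 0.524  0.026]
 [ 0.546  0.041]
 [ 0.589 -0.025]] [0.556 0.   ] 121.78021674657887 122.9161478620483
```

View pics/c7.png

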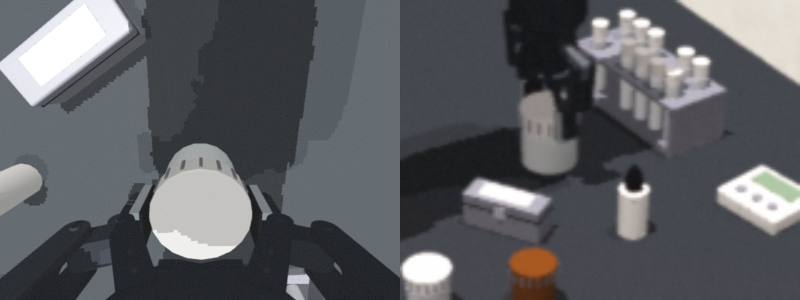

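The jar is gripped squarely by the lid. The slide box is at (0.556, 0.000) with its long axis at about 122°. Next I'll carry the jar to the dish.

Request:
jog_arm:
  moves:
    - {"slide": [0,0,-30],"angular": [0,0,0],"fingers": 0.5}
    - {"slide": [0,0,-65],"angular": [0,0,0],"fingers": 0.5}
    - {"slide": [132,226,-65],"angular": [0,0,0],"fingers": 0.5}
    - {"slide": [132,226,-65],"angular": [0,0,0],"fingers": 0.5}
    - {"slide": [132,226,-65],"angular": [0,0,0],"fingers": 0.5}
    - {"slide": [132,226,-65],"angular": [0,0,0],"fingers": 0.5}
    - {"slide": [132,226,-65],"angular": [0,0,0],"fingers": 0.5}
    - {"slide": [132,226,-65],"angular": [0,0,0],"fingers": 0.5}
    - {"slide": [132,226,-65],"angular": [0,0,0],"fingers": 0.5}
    - {"slide": [132,226,-65],"angular": [0,0,0],"fingers": 0.5}

```text
clock: 9.87
tcp_pos: [0.5153, 0.3051, 0.0757]
orientation: [0.0, -0.003, 1.0, 0.0]
wrist_force: [1.3, -0.1, -0.4]
finger_gap: 0.0589
grip_force: 43.5
```

Request:
jog_arm:
  moves:
    - {"slide": [-4,0,30],"angular": [0,0,0],"fingers": 0.5}
    - {"slide": [-4,0,50],"angular": [0,0,0],"fingers": 0.5}
    - {"slide": [-4,0,57],"angular": [0,0,0],"fingers": 0.5}
    - {"slide": [-4,0,60],"angular": [0,0,0],"fingers": 0.5}
    - {"slide": [-4,0,60],"angular": [0,0,0],"fingers": 0.5}
    - {"slide": [-4,0,60],"angular": [0,0,0],"fingers": 0.1}
    - {"slide": [-4,0,60],"angular": [0,0,0],"fingers": 0.1}
    - {"slide": [-4,0,60],"angular": [0,0,0],"fingers": 0.1}
    - {"slide": [-4,0,60],"angular": [0,0,0],"fingers": 0.1}

```text
clock: 10.62
tcp_pos: [0.5219, 0.3018, 0.0152]
orientation: [0.0, -0.0, 1.0, 0.0]
wrist_force: [0.7, -0.8, 0.1]
finger_gap: 0.0766
grip_force: 0.0
```

```bash
python3 - <<'E'
from h import *
plan((.52,.303,.14,180),(.53,.0,.14,212),(.53,.0,.14,180))
E
```

```text
(0.52, 0.303, 0.14, 180) slide [   2.    1. -125.] ang [0. 0. 0.]
(0.53, 0.0, 0.14, 212) slide [  -8. -302. -125.] ang [  0.   0. -32.]
(0.53, 0.0, 0.14, 180) slide [  -8. -302. -125.] ang [0. 0. 0.]
```

Request:
jog_arm:
  moves:
    - {"slide": [0,0,-35],"angular": [0,0,0],"fingers": 0.1}
    - {"slide": [0,0,-75],"angular": [0,0,0],"fingers": 0.2}
    - {"slide": [-34,-302,-115],"angular": [0,0,57.7],"fingers": 0.3}
    - {"slide": [-34,-302,-115],"angular": [0,0,57.7],"fingers": 0.3}
    - {"slide": [-34,-302,-115],"angular": [0,0,57.7],"fingers": 0.3}
    - {"slide": [-34,-302,-115],"angular": [0,0,57.7],"fingers": 0.3}
    - {"slide": [-34,-302,-115],"angular": [0,0,57.7],"fingers": 0.3}
    - {"slide": [-34,-302,-115],"angular": [0,0,57.7],"fingers": 0.3}
    - {"slide": [-34,-302,-115],"angular": [0,0,57.7],"fingers": 0.3}
    - {"slide": [-34,-302,-115],"angular": [0,0,57.7],"fingers": 0.3}

```text
clock: 11.45
tcp_pos: [0.5568, -0.005, 0.131]
orientation: [0.001, 0.484, 0.875, -0.0]
wrist_force: [0.6, -0.3, -0.5]
finger_gap: 0.0598
grip_force: 0.0
```

Request:
jog_arm:
  moves:
    - {"slide": [0,0,0],"angular": [0,0,0],"fingers": 0.3}

```text
clock: 11.53
tcp_pos: [0.5568, -0.0041, 0.1307]
orientation: [0.001, 0.483, 0.875, 0.0]
wrist_force: [-0.6, -0.7, 0.4]
finger_gap: 0.0599
grip_force: 0.0
```

```bash
python3 - <<'E'
from h import *
np.set_printoptions(precision=3,suppress=True)
plan((.556,0,.13,122.3))
p=shoot('wrist'); q=shoot('scene')
for t in("slide_box",): print(t,[(np.round(d["point"]),round(d["p"],2),ray(p,d["point"],0)[:2]) for d in tip_of(t,p)[:3]])
o=np.hstack([cv2.resize(p["color"],(480,360)),cv2.resize(q["color"][180:300,440:546],(318,360))]); cv2.imwrite('pics/c8.png',o[:,:,::-1])
E
```

```text
(0.556, 0, 0.13, 122.3) slide [4. 1. 1.] ang [ 0.1  0.1 -0.1]
slide_box [(array([322., 228.]), 0.87, array([ 0.558, -0.004]))]
```

View pics/c8.png

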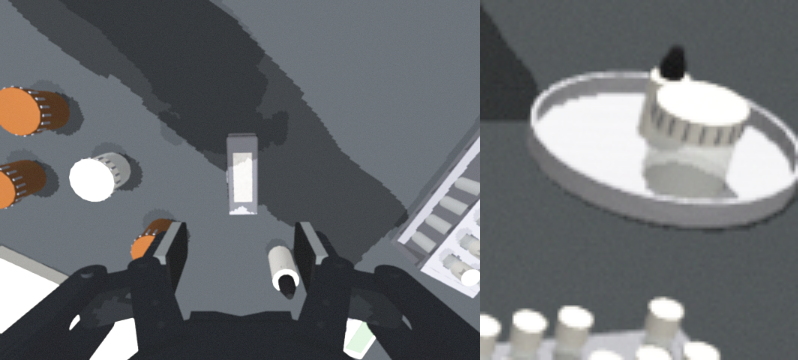

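The dish kit stands properly. The box is aligned and centred under the gripper at px (323,237), so I'll grasp it.

Request:
jog_arm:
  moves:
    - {"slide": [0,1,40],"angular": [0,0,0],"fingers": 0.3}
    - {"slide": [0,1,80],"angular": [0,0,0],"fingers": 0.3}
    - {"slide": [0,1,120],"angular": [0,0,0],"fingers": 0.3}
    - {"slide": [0,1,139],"angular": [0,0,0],"fingers": 0.3}
    - {"slide": [0,1,139],"angular": [0,0,0],"fingers": 0.3}
    - {"slide": [0,1,139],"angular": [0,0,0],"fingers": 0.8}
    - {"slide": [0,1,139],"angular": [0,0,0],"fingers": 0.8}
    - {"slide": [0,1,139],"angular": [0,0,0],"fingers": 0.8}
    - {"slide": [0,1,139],"angular": [0,0,0],"fingers": 0.8}
    - {"slide": [0,1,139],"angular": [0,0,0],"fingers": 0.8}
  squeeze: 40

```text
clock: 12.52
tcp_pos: [0.5584, 0.0007, -0.0069]
orientation: [0.002, 0.479, 0.878, 0.001]
wrist_force: [-0.1, 0.5, 6.2]
finger_gap: 0.0292
grip_force: 40.7
```

```bash
python3 - <<'E'
from h import *
np.set_printoptions(precision=3,suppress=True)
print(get_state()["finger_gap"],tool()[:3,3])
# tray pose from floor/wall corners: bright quad in scene & side views
for n in("scene","side"):
    p=shoot(n); 
    uv=np.round(tip_of("oblong_tray",p)[0]["point"]).astype(int); print(n,uv,ray(p,uv,0)[:2])
    g=p["color"].min(2); _,m=cv2.threshold(g,120,255,0)
    k,l,st,ce=cv2.connectedComponentsWithStats(m); i=l[uv[1],uv[0]]
    c=max(cv2.findContours((l==i).astype(np.uint8),0,2)[0],key=cv2.contourArea)
    W=np.array([ray(p,u[0],.018)[:2] for u in c],np.float32); r=cv2.minAreaRect(W); print(st[i],r,W.mean(0))
E
```

```text
0.02917341326137999 [ 0.558  0.001 -0.007]
scene [228 242] [ 0.479 -0.297]
[ 187  207   72   69 4185] ((0.48520487546920776, -0.2990421652793884), (0.25980260968208313, 0.1341533660888672), 1.4665329456329346) [ 0.501 -0.331]Traceback (most recent call last):
  File "<stdin>", line 7, in <module>
IndexError: list index out of range
```

```bash
python3 - <<'E'
from h import *
plan((.558,.001,.07,122.3),(.53,-.299,.07,180))
E
```

```text
(0.558, 0.001, 0.07, 122.3) slide [  0.   0. -77.] ang [0.2 0.1 0.5]
(0.53, -0.299, 0.07, 180) slide [-237. -186.  -77.] ang [  0.1   0.2 -57.2]
```

Request:
jog_arm:
  moves:
    - {"slide": [0,0,-40],"angular": [0,0,0],"fingers": 0.8}
    - {"slide": [0,0,-77],"angular": [0,0,0],"fingers": 0.8}
    - {"slide": [-237,-186,-77],"angular": [0,0,-57.2],"fingers": 0.8}
    - {"slide": [-237,-186,-77],"angular": [0,0,-57.2],"fingers": 0.8}
    - {"slide": [-237,-186,-77],"angular": [0,0,-57.2],"fingers": 0.8}
    - {"slide": [-237,-186,-77],"angular": [0,0,-57.2],"fingers": 0.8}
    - {"slide": [-237,-186,-77],"angular": [0,0,-57.2],"fingers": 0.8}
    - {"slide": [-237,-186,-77],"angular": [0,0,-57.2],"fingers": 0.8}
    - {"slide": [-237,-186,-77],"angular": [0,0,-57.2],"fingers": 0.8}
    - {"slide": [-237,-186,-77],"angular": [0,0,-57.2],"fingers": 0.8}

```text
clock: 13.55
tcp_pos: [0.5279, -0.3033, 0.0687]
orientation: [0.001, 0.026, 1.0, -0.001]
wrist_force: [0.2, -0.2, -0.2]
finger_gap: 0.0289
grip_force: 40.1
```

Request:
jog_arm:
  moves:
    - {"slide": [0,0,0],"angular": [0,0,0],"fingers": 0.8}
    - {"slide": [0,0,0],"angular": [0,0,0],"fingers": 0.8}

```text
clock: 13.72
tcp_pos: [0.5279, -0.3014, 0.0682]
orientation: [0.0, 0.03, 1.0, -0.0]
wrist_force: [0.3, 0.8, -0.2]
finger_gap: 0.0291
grip_force: 40.1
```

```bash
python3 - <<'E'
from h import *
plan((.53,-.299,-.003,180)); print(get_state()["finger_gap"])
p=shoot('wrist'); q=shoot('side')
o=np.hstack([cv2.resize(p["color"],(400,300)),cv2.resize(q["color"][260:380,250:410],(400,300))]); cv2.imwrite('pics/c9.png',o[:,:,::-1])
E
```

```text
(0.53, -0.299, -0.003, 180) slide [-2.  3. 71.] ang [-0.   0.  -3.4]
0.02912355226231167
```

View pics/c9.png

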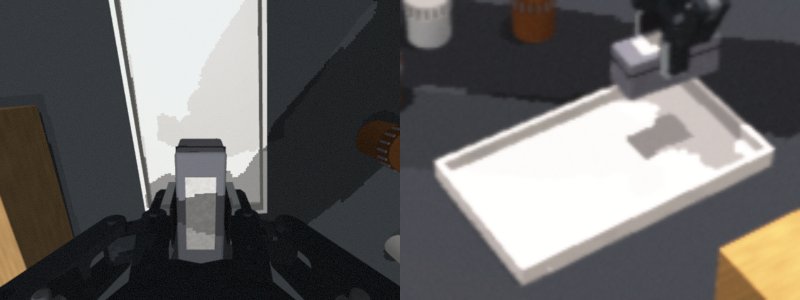

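The box hangs flat and centred across the far part of the tray, so I'll lower it and release.

Request:
jog_arm:
  moves:
    - {"slide": [-2,2,35],"angular": [0,0,-3],"fingers": 0.8}
    - {"slide": [-2,2,60],"angular": [0,0,-3],"fingers": 0.8}
    - {"slide": [-2,2,69],"angular": [0,0,-3],"fingers": 0.8}
    - {"slide": [-2,2,72],"angular": [0,0,-3],"fingers": 0.8}
    - {"slide": [-2,2,72],"angular": [0,0,-3],"fingers": 0.8}
    - {"slide": [-2,2,72],"angular": [0,0,-3],"fingers": 0.4}
    - {"slide": [-2,2,72],"angular": [0,0,-3],"fingers": 0.4}
    - {"slide": [-2,2,72],"angular": [0,0,-3],"fingers": 0.4}
    - {"slide": [-2,2,72],"angular": [0,0,-3],"fingers": 0.4}

```text
clock: 14.57
tcp_pos: [0.5308, -0.2973, -0.0037]
orientation: [0.0, 0.001, 1.0, -0.0]
wrist_force: [-0.0, 0.2, 0.6]
finger_gap: 0.0513
grip_force: 0.0
```

```bash
python3 - <<'E'
from h import *
plan((.53,-.299,.13,180),(.436,-.077,.13,180))
E
```

```text
(0.53, -0.299, 0.13, 180) slide [   1.   -2. -134.] ang [-0.   0.  -0.1]
(0.436, -0.077, 0.13, 180) slide [  95.  220. -134.] ang [-0.   0.  -0.1]
```

Request:
jog_arm:
  moves:
    - {"slide": [0,0,-40],"angular": [0,0,0],"fingers": 0.4}
    - {"slide": [0,0,-80],"angular": [0,0,0],"fingers": 0.2}
    - {"slide": [0,0,-120],"angular": [0,0,0],"fingers": 0.15}
    - {"slide": [95,220,-134],"angular": [0,0,0],"fingers": 0.15}
    - {"slide": [95,220,-134],"angular": [0,0,0],"fingers": 0.15}
    - {"slide": [95,220,-134],"angular": [0,0,0],"fingers": 0.15}
    - {"slide": [95,220,-134],"angular": [0,0,0],"fingers": 0.15}
    - {"slide": [95,220,-134],"angular": [0,0,0],"fingers": 0.15}
    - {"slide": [95,220,-134],"angular": [0,0,0],"fingers": 0.15}
    - {"slide": [95,220,-134],"angular": [0,0,0],"fingers": 0.15}

```text
clock: 15.4
tcp_pos: [0.4323, -0.0724, 0.1302]
orientation: [-0.001, -0.001, 1.0, 0.001]
wrist_force: [-0.6, 0.7, 1.1]
finger_gap: 0.0726
grip_force: 0.0
```

Request:
jog_arm:
  moves:
    - {"slide": [0,0,0],"angular": [0,0,0],"fingers": 0.15}

```text
clock: 15.48
tcp_pos: [0.4356, -0.0759, 0.1305]
orientation: [0.001, -0.0, 1.0, -0.0]
wrist_force: [-0.2, 0.1, 0.5]
finger_gap: 0.0728
grip_force: 0.0
```

```bash
python3 - <<'E'
from h import *
np.set_printoptions(precision=3,suppress=True)
plan((.436,-.078,.0,180)); T=tool(); print(T[:3,3],get_state()["finger_gap"])
p=shoot('wrist'); q=shoot('side')
print([(np.round(d["point"]),round(d["p"],2),ray(p,d["point"],0)[:2]) for d in tip_of("small_jar",p)])
o=np.hstack([cv2.resize(p["color"],(400,300)),cv2.resize(q["color"][260:380,250:410],(400,300))]); cv2.imwrite('pics/c10.png',o[:,:,::-1])
m=(p["color"].min(2)>140).astype(np.uint8); k,l,st,ce=cv2.connectedComponentsWithStats(m)
for i in range(1,k):
    if st[i,4]>300: print(st[i],ce[i],ray(p,ce[i],.048)[:2])
E
```

```text
(0.436, -0.078, 0.0, 180) slide [ -0.  -2. 131.] ang [-0.   0.1  0. ]
[ 0.436 -0.076  0.131] 0.07284117347085563
[(array([350., 127.]), 0.98, array([ 0.356, -0.053])), (array([274., 317.]), 0.97, array([ 0.519, -0.118])), (array([245., 131.]), 0.75, array([ 0.358, -0.134])), (array([317., 227.]), 0.68, array([ 0.435, -0.078]))]
[    0   133   142   254 23342] [ 60.974 242.831] [ 0.435 -0.26 ]
[ 288  215   57   56 2517] [316.065 242.588] [ 0.435 -0.079]
[  30  328   35   56 1311] [ 47.881 353.891] [ 0.525 -0.289]
```

View pics/c10.png

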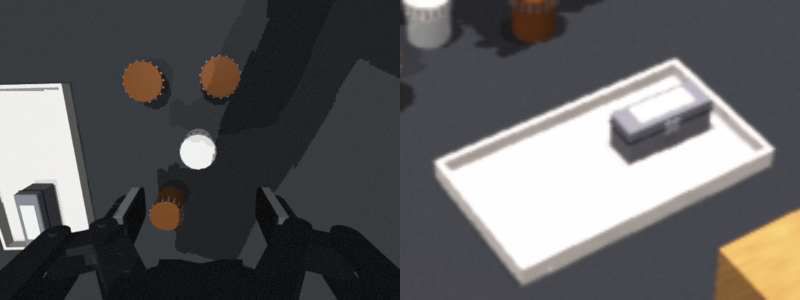

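The box lies flat in the tray. The white small jar is centred at px (316,243), which gives (0.435, -0.079). The browns are clear of the finger path, so I'll grasp it by the lid.

Request:
jog_arm:
  moves:
    - {"slide": [0,-3,40],"angular": [0,0,0],"fingers": 0.15}
    - {"slide": [0,-3,80],"angular": [0,0,0],"fingers": 0.15}
    - {"slide": [0,-3,115],"angular": [0,0,0],"fingers": 0.15}
    - {"slide": [0,-3,126],"angular": [0,0,0],"fingers": 0.15}
    - {"slide": [0,-3,126],"angular": [0,0,0],"fingers": 0.15}
    - {"slide": [0,-3,126],"angular": [0,0,0],"fingers": 0.65}
    - {"slide": [0,-3,126],"angular": [0,0,0],"fingers": 0.65}
    - {"slide": [0,-3,126],"angular": [0,0,0],"fingers": 0.65}
    - {"slide": [0,-3,126],"angular": [0,0,0],"fingers": 0.65}
    - {"slide": [0,-3,126],"angular": [0,0,0],"fingers": 0.65}
  squeeze: 35

```text
clock: 16.47
tcp_pos: [0.4377, -0.0811, 0.0054]
orientation: [0.002, 0.001, 1.0, -0.001]
wrist_force: [0.0, 0.1, 4.7]
finger_gap: 0.0406
grip_force: 35.5
```

```bash
python3 - <<'E'
from h import *
plan((.435,-.079,.075,180),(.405,-.299,.075,180)); print(get_state()["finger_gap"])
E
```

```text
(0.435, -0.079, 0.075, 180) slide [  3.   2. -70.] ang [-0.1  0.2 -0.2]
(0.405, -0.299, 0.075, 180) slide [  32. -218.  -69.] ang [-0.1  0.2 -0.2]
0.04055228222398501
```

Request:
jog_arm:
  moves:
    - {"slide": [0,0,-35],"angular": [0,0,0],"fingers": 0.65}
    - {"slide": [0,0,-70],"angular": [0,0,0],"fingers": 0.65}
    - {"slide": [32,-218,-70],"angular": [0,0,0],"fingers": 0.65}
    - {"slide": [32,-218,-70],"angular": [0,0,0],"fingers": 0.65}
    - {"slide": [32,-218,-70],"angular": [0,0,0],"fingers": 0.65}
    - {"slide": [32,-218,-70],"angular": [0,0,0],"fingers": 0.65}
    - {"slide": [32,-218,-70],"angular": [0,0,0],"fingers": 0.65}
    - {"slide": [32,-218,-70],"angular": [0,0,0],"fingers": 0.65}
    - {"slide": [32,-218,-70],"angular": [0,0,0],"fingers": 0.65}
    - {"slide": [32,-218,-70],"angular": [0,0,0],"fingers": 0.65}

```text
clock: 17.3
tcp_pos: [0.403, -0.2981, 0.0739]
orientation: [-0.0, 0.002, 1.0, 0.0]
wrist_force: [0.8, 0.4, -0.8]
finger_gap: 0.0405
grip_force: 35.8
```

Request:
jog_arm:
  moves:
    - {"slide": [0,0,35],"angular": [0,0,0],"fingers": 0.65}
    - {"slide": [0,0,55],"angular": [0,0,0],"fingers": 0.65}
    - {"slide": [0,0,63],"angular": [0,0,0],"fingers": 0.65}
    - {"slide": [0,0,65],"angular": [0,0,0],"fingers": 0.65}
    - {"slide": [0,0,65],"angular": [0,0,0],"fingers": 0.65}
    - {"slide": [0,0,65],"angular": [0,0,0],"fingers": 0.3}
    - {"slide": [0,0,65],"angular": [0,0,0],"fingers": 0.3}
    - {"slide": [0,0,65],"angular": [0,0,0],"fingers": 0.3}
    - {"slide": [0,0,65],"angular": [0,0,0],"fingers": 0.3}

```text
clock: 18.05
tcp_pos: [0.4038, -0.298, 0.0093]
orientation: [0.0, 0.001, 1.0, -0.0]
wrist_force: [-0.2, -0.1, 0.4]
finger_gap: 0.0597
grip_force: 0.0
```

```bash
python3 - <<'E'
from h import *
plan((.403,-.298,.13,180),(.655,-.069,.13,180)); print(get_state()["wrist_force"])
E
```

```text
(0.403, -0.298, 0.13, 180) slide [   1.   -0. -121.] ang [-0.   0.  -0.1]
(0.655, -0.069, 0.13, 180) slide [-251.  229. -121.] ang [-0.   0.  -0.1]
[-0.2126428  -0.1447126   0.35119431]
```

Request:
jog_arm:
  moves:
    - {"slide": [0,0,-40],"angular": [0,0,0],"fingers": 0.3}
    - {"slide": [0,0,-80],"angular": [0,0,0],"fingers": 0.3}
    - {"slide": [0,0,-121],"angular": [0,0,0],"fingers": 0.3}
    - {"slide": [-251,229,-121],"angular": [0,0,0],"fingers": 0.3}
    - {"slide": [-251,229,-121],"angular": [0,0,0],"fingers": 0.3}
    - {"slide": [-251,229,-121],"angular": [0,0,0],"fingers": 0.3}
    - {"slide": [-251,229,-121],"angular": [0,0,0],"fingers": 0.3}
    - {"slide": [-251,229,-121],"angular": [0,0,0],"fingers": 0.3}
    - {"slide": [-251,229,-121],"angular": [0,0,0],"fingers": 0.3}
    - {"slide": [-251,229,-121],"angular": [0,0,0],"fingers": 0.3}

```text
clock: 18.88
tcp_pos: [0.6206, -0.1004, 0.1301]
orientation: [0.0, 0.001, 1.0, -0.0]
wrist_force: [0.6, -1.2, -0.0]
finger_gap: 0.0596
grip_force: 0.0
```

```bash
python3 -c "
from h import *
plan((.655,-.069,.13,180))"
```

```text
(0.655, -0.069, 0.13, 180) slide [-34.  32.   0.] ang [-0.   0.  -0.1]
```

Request:
jog_arm:
  moves:
    - {"slide": [-32,30,0],"angular": [0,0,0],"fingers": 0.3}
    - {"slide": [-32,30,0],"angular": [0,0,0],"fingers": 0.3}
    - {"slide": [-32,30,0],"angular": [0,0,0],"fingers": 0.3}

```text
clock: 19.13
tcp_pos: [0.6527, -0.07, 0.1291]
orientation: [-0.0, -0.001, 1.0, 0.0]
wrist_force: [-0.9, 0.5, -1.0]
finger_gap: 0.0598
grip_force: 0.0
```

```bash
python3 - <<'E'
from h import *
np.set_printoptions(precision=3,suppress=True)
p=shoot('wrist'); T=tool(); print(T[:3,3])
print([(np.round(d["point"]),round(d["p"],2),ray(p,d["point"],0)[:2]) for d in tip_of("dropper_1",p)])
q=shoot('side')
o=np.hstack([cv2.resize(p["color"],(400,300)),cv2.resize(q["color"][260:380,250:410],(400,300))]); cv2.imwrite('pics/c11.png',o[:,:,::-1])
hsv=p["color"][150:380,250:400]; m=(hsv.min(2)>110).astype(np.uint8); k,l,st,ce=cv2.connectedComponentsWithStats(m)
for i in range(1,k):
    if st[i,4]>150: print(st[i],ce[i]+[250,150])
E
```

```text
[ 0.651 -0.071  0.129]
[(array([321., 231.]), 0.79, array([ 0.655, -0.069]))]
[  49   63   41   53 1158] [318.582 235.934]
[   0  184   77   46 3022] [287.104 359.045]
```

View pics/c11.png

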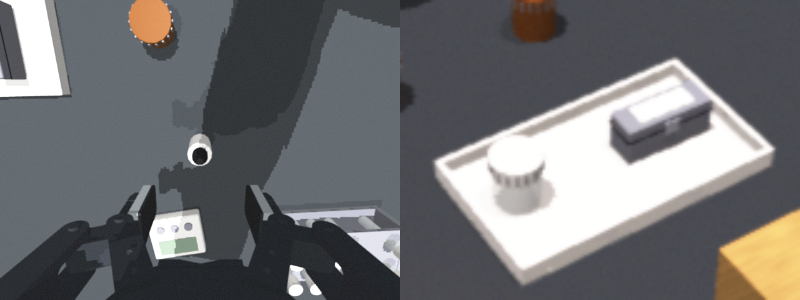

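The tray holds the jar and the box, both well set. The last dropper is at px (320,251), centred, so I'll grasp it.

Request:
jog_arm:
  moves:
    - {"slide": [-1,1,40],"angular": [0,0,0],"fingers": 0.3}
    - {"slide": [-1,1,80],"angular": [0,0,0],"fingers": 0.3}
    - {"slide": [-1,1,115],"angular": [0,0,0],"fingers": 0.3}
    - {"slide": [-1,1,127],"angular": [0,0,0],"fingers": 0.3}
    - {"slide": [-1,1,127],"angular": [0,0,0],"fingers": 0.3}
    - {"slide": [-1,1,127],"angular": [0,0,0],"fingers": 0.8}
    - {"slide": [-1,1,127],"angular": [0,0,0],"fingers": 0.8}
    - {"slide": [-1,1,127],"angular": [0,0,0],"fingers": 0.8}
    - {"slide": [-1,1,127],"angular": [0,0,0],"fingers": 0.8}
    - {"slide": [-1,1,127],"angular": [0,0,0],"fingers": 0.8}
  squeeze: 30

```text
clock: 20.12
tcp_pos: [0.6547, -0.072, 0.0061]
orientation: [0.003, 0.001, 1.0, -0.001]
wrist_force: [-0.5, -0.4, 6.5]
finger_gap: 0.0268
grip_force: 29.9
```

```bash
python3 -c "
from h import *
plan((.652,-.07,.092,180),(.455,-.296,.092,180))"
```

```text
(0.652, -0.07, 0.092, 180) slide [  2.   2. -86.] ang [-0.1  0.3 -0.2]
(0.455, -0.296, 0.092, 180) slide [ 199. -225.  -87.] ang [-0.1  0.3 -0.2]
```

Request:
jog_arm:
  moves:
    - {"slide": [0,0,-40],"angular": [0,0,0],"fingers": 0.8}
    - {"slide": [0,0,-80],"angular": [0,0,0],"fingers": 0.8}
    - {"slide": [197,-225,-87],"angular": [0,0,0],"fingers": 0.8}
    - {"slide": [197,-225,-87],"angular": [0,0,0],"fingers": 0.8}
    - {"slide": [197,-225,-87],"angular": [0,0,0],"fingers": 0.8}
    - {"slide": [197,-225,-87],"angular": [0,0,0],"fingers": 0.8}
    - {"slide": [197,-225,-87],"angular": [0,0,0],"fingers": 0.8}
    - {"slide": [197,-225,-87],"angular": [0,0,0],"fingers": 0.8}
    - {"slide": [197,-225,-87],"angular": [0,0,0],"fingers": 0.8}
    - {"slide": [197,-225,-87],"angular": [0,0,0],"fingers": 0.8}

```text
clock: 20.95
tcp_pos: [0.4518, -0.3001, 0.0913]
orientation: [0.0, 0.004, 1.0, -0.002]
wrist_force: [0.2, 1.0, -0.5]
finger_gap: 0.0266
grip_force: 30.0
```

Request:
jog_arm:
  moves:
    - {"slide": [0,0,0],"angular": [0,0,0],"fingers": 0.8}
    - {"slide": [0,0,0],"angular": [0,0,0],"fingers": 0.8}

```text
clock: 21.12
tcp_pos: [0.4552, -0.2961, 0.0908]
orientation: [0.001, 0.002, 1.0, -0.0]
wrist_force: [0.6, 0.4, -0.3]
finger_gap: 0.0268
grip_force: 30.0
```

```bash
python3 -c "
from h import *
plan((.457,-.297,.0101,180))"
```

```text
(0.457, -0.297, 0.0101, 180) slide [-2. -1. 81.] ang [-0.   0.1 -0.2]
```

Request:
jog_arm:
  moves:
    - {"slide": [-2,-1,40],"angular": [0,0,0],"fingers": 0.8}
    - {"slide": [-2,-1,70],"angular": [0,0,0],"fingers": 0.8}
    - {"slide": [-2,-1,79],"angular": [0,0,0],"fingers": 0.8}
    - {"slide": [-2,-1,82],"angular": [0,0,0],"fingers": 0.8}
    - {"slide": [-2,-1,82],"angular": [0,0,0],"fingers": 0.8}
    - {"slide": [-2,-1,82],"angular": [0,0,0],"fingers": 0.4}
    - {"slide": [-2,-1,82],"angular": [0,0,0],"fingers": 0.4}
    - {"slide": [-2,-1,82],"angular": [0,0,0],"fingers": 0.4}
    - {"slide": [-2,-1,82],"angular": [0,0,0],"fingers": 0.4}

```text
clock: 21.87
tcp_pos: [0.4574, -0.2965, 0.0082]
orientation: [0.0, 0.001, 1.0, -0.0]
wrist_force: [0.4, -0.5, 0.7]
finger_gap: 0.0512
grip_force: 0.0
```

Request:
jog_arm:
  moves:
    - {"slide": [0,0,-35],"angular": [0,0,0],"fingers": 0.4}
    - {"slide": [0,0,-75],"angular": [0,0,0],"fingers": 0.4}
    - {"slide": [0,0,-115],"angular": [0,0,0],"fingers": 0.4}
    - {"slide": [0,0,-155],"angular": [0,0,0],"fingers": 0.4}
    - {"slide": [0,0,-180],"angular": [0,0,0],"fingers": 0.4}
    - {"slide": [0,0,-180],"angular": [0,0,0],"fingers": 0.4}
    - {"slide": [0,0,-180],"angular": [0,0,0],"fingers": 0.4}

```text
clock: 22.45
tcp_pos: [0.458, -0.2976, 0.1899]
orientation: [0.002, 0.001, 1.0, -0.001]
wrist_force: [-1.2, 0.3, -0.2]
finger_gap: 0.0514
grip_force: 0.0
```

```bash
python3 - <<'E'
from h import *
q=shoot('side'); s=shoot('scene')
o=np.hstack([cv2.resize(q["color"][160:400,170:490],(440,330)),cv2.resize(s["color"][180:360,180:360],(330,330))]); cv2.imwrite('pics/c12.png',o[:,:,::-1])
E
```

```text
(no output)
```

View pics/c12.png

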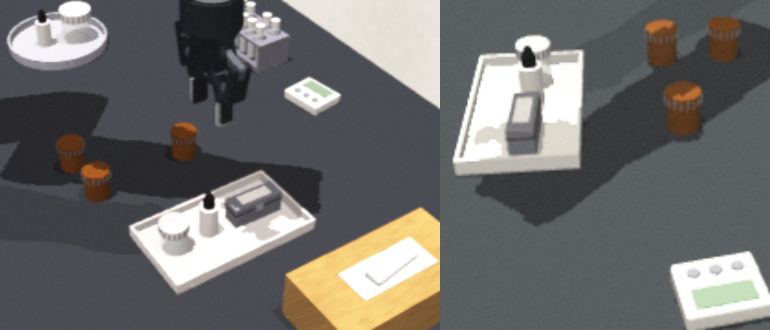

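Both kits are complete and standing properly, and the arm is clear.

```bash
python3 -c "
from workcell import *
print(hand_in())"
```

```text
the job is handed in; nothing more can be done
None
```

I handed in both kits, with the wide jar and one dropper bottle in the dish, and the small jar, slide box and other dropper bottle in the tray; the last pictures showed everything standing or lying properly, the bystanders and brown jars where they started, and about 22 s of the 112 s used, but the hand-in returned no verdict.

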